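# Square the governor bracket into the jig corner

## Task

Turn the black clamp knob on the squaring jig clockwise to swing the steel stop pawl well clear of the corner, to its stop or nearly so. Then pick up the brass bracket by its upright web, set it flat on the jig bed with its long side along the blue fence, and press it into the corner so that it bears firmly on the blue and the red fence at once. Finish while still gripping the bracket and pressing it there, with all else on the bench left where it was.

Things in the scene. Friction and masses are not known exactly. Their poses are not given: they have to be found in the camera images.
- jig: Squaring jig fixed to the bench: a bright steel bed plate 200 (x) x 200 (y) x 12 mm. Origin at the centre of its underside, on the bench; z up; bed top at z = 12 mm. The corner formed by the two fences lies at x = +70, y = +70 mm. Its place and yaw (within about 20 degrees) differ each time. Bed and fences are ground and oiled: brass slides on them fairly easily (friction 0.2 to 0.4).
- corner (a point): Point on the bed top where the inner faces of the two fences meet, jig frame (70, 70, 12) mm. Axes as the jig's. The bracket fully home has its origin at (-27, -35, 0) mm from here.
- long_fence: Blue fence screwed to the jig bed, 12 (x) x 92 (y) x 16 mm high. Origin at the centre of its underside, jig frame (76, 36, 12) mm; its inner face, looking to jig -x, is at jig x = 70 mm. It runs along jig y. Rigid.
- short_fence: Red fence screwed to the jig bed, 70 (x) x 12 (y) x 16 mm high. Origin at the centre of its underside, jig frame (35, 76, 12) mm; its inner face, looking to jig -y, is at jig y = 70 mm. It runs along jig x. Rigid.
- pawl (a joint): Turn of the knob and the steel pawl under it, about an upright axis at jig (35, -55) mm; rad, 0 to 1.5 (hard stops), grows clockwise from above, starts 0 to 0.25, stays put, takes 0.06 N m. At 0 the pawl points to jig +y and reaches 80 mm from the axis, blocking the corner; at 1.5 nearly to jig +x, clear. Pawl 12 mm wide, 1 to 11 mm above the bed; hub 22 mm across, up to 23 mm above it.
- pawl_grip (a point): Centre of the black knob bar, on the knob axis, 34 mm above the bed top: jig (35, -55, 46) mm. The bar is 14 mm thick, 46 mm long and 22 mm high (23 to 45 mm above the bed), lies along this point's y axis, in line with the pawl, and turns with it. Grip it across its thickness from above.
- bracket: Brass bracket, 0.4 to 0.65 kg, loose on the bench at any yaw: flat base 54 (x) x 70 (y) x 12 mm, on its middle an upright web 10 mm thick (x), 44 mm long (y), from z = 12 to 52 mm. Origin at the centre of its underside, z up. Same after a half turn. Grip the web across its thickness, fingertips just above the base. The web ends up parallel to the blue fence.
- bell: Pewter bell, 64 mm across, 57 mm high; origin at the centre of its underside. Leave alone.
- crank: Loose brass winding crank with a wooden grip, about 75 x 50 x 27 mm; origin on the bench below the shaft. Leave alone.
- loupe: Dark horn loupe, 38 mm across, 30 mm high; origin at the centre of its underside. Leave alone.
- driver: Screwdriver, 150 mm long, lying. Leave alone.
- oil: Small amber oil bottle, 36 mm across, 70 mm high; origin at the centre of its underside. Leave alone.
- cylinder: Brass music cylinder 110 mm long, 32 mm across, lying on two cork chocks; origin on the bench below its middle. Leave alone.
Things that resemble listed ones, but are neither listed nor needed, are in the scene too. Leave any pink or purple look-alike of the bracket alone.

How it is judged:
By the outcome, as a careful person would: the job done as asked, in the order asked, and still so for the second after the job is handed in, while the arm keeps its last pose, push and grip.
It also fails if it takes over 64 s, if anything falls off the work surface, if the arm or the gripper's body presses on something with over 40 N, if the wrist force passes 120 N, or if a joint passes its speed limit or range.

## Robot

A 6-joint arm with a two-finger parallel gripper is mounted at the origin on the work surface. World frame = base frame: x ahead of the robot, y to its left, z up, the work surface at z = 0. Lengths are in m, angles in rad, forces in N, time in s.
With the tool pointing down it reaches from about 0.225 to 0.875 m from the base axis. Payload 3.4 kg.
Tool frame: the origin (TCP) lies at the very end of the fingers, on their centre line; the grasp point (between the pads) lies 19 mm behind it (manip.grasp_offset is the distance from the TCP to the grasp point, in m); x points along the fingers, y is the direction in which the jaws open and shut, and the axes are right-handed (so a half turn about x gives the same grasp; the last joint's range is limited). The gripper opens to 85 mm and grips with 20 to 120 N. Pads are 22 mm wide; open, the fingers measure 114 mm over their backs; the gripper's body (76 mm by 85 mm) begins 54 mm behind the grasp point. The pads swing forward as they close: fully open they stand 13 mm farther back than shut.
Start: joints at [1.012, 0.276, 1.505, -0, 1.361, -0.121], TCP at [0.244, 0.521, 0.231] pointing down, gripper open.
Joint ranges: [-2.89, 2.89], [-0.75, 2.08], [0.22, 2.7], [-1.18, 4.32], [0.11, 2.71], [-2.7, 2.7]. Speed limits (rad/s): [2.57, 2.57, 3.14, 3.14, 3.14, 3.14].

## Interface

Orientations are given as a unit quaternion [w, x, y, z].
In Python, from rig import manip gives the robot as it stands.
- The arm moves only by the tool step_arm, never from a script. Its argument "increments" is a list of rows, each an object with "grip": the opening, from 0 (shut) to 1 (fully open); "delta_pos": the shift along the world's x, y, z in m, a list of three; "twist": the turn about the world's z in degrees. A call has 1 to 10 rows; each row shifts and turns the commanded pose from where the row before left it; what a row does not reach is not made up. A row lasts 1/12 s, in which the tool goes at most 41.7 mm and 7.16 degrees, less where a joint would pass 70% of its speed; a pose out of reach is approached as far as the arm can. A call with a gripper value outside its range is refused whole. The fingers move at their own pace and stop on an object; "force" is the grip in N (left out, the last holds). Time passes only in rows, so rows that do not move let the fingers close. It gives the time, the measured TCP pose, the force and the opening at its end, in the units of the state.
- manip.get_state(): the state, without advancing time (a new reading comes with each control period).
- manip.get_image(name): name is "scene" or "top"; returns a dict with "img" (384x512x3 uint8, red, green, blue), "fx", "fy", "cx", "cy" (pixels), "rvec" (rotation vector, rad) and "tvec" (3), from world to camera coordinates, as OpenCV has them. Camera axes: x right, y down, z forward; pixel columns grow to the right and rows downward; lengths in m; the calibration is good to about 2 mm. A picture is of the moment at which its call begins. There is no depth.
- manip.sign_off(): hands the job in, once; it reports no verdict.
The state is a dict: "clock": time; "qpos": joint angles; "qd": joint speeds; "effort": joint torques, N m; "position": TCP position; "ee_rot": TCP orientation; "contact_force": force on the tool from outside, world axes, zero at the start; "moment": the same for the moment, N m; "width": finger opening in m.
Only numpy, scipy, OpenCV 4.12 (cv2) and the standard library are available. Lean on these libraries where they do the work, as an engineer would, in place of code of your own. Each camera call takes 0.05 s, during which the arm holds its last target. There are 200 camera calls.

## Working session

There is one attempt and no reset: what is moved stays moved. The work goes in short steps, Python scripts to look and compute and a tool call to move; the robot and the scene stay as the last step left them, time stands still between calls to the robot, and variables do not carry over. Pictures are saved under pics/ and viewed, about 8 in all and at most 12, crops included, and the job is handed in when it is done.

Besides the shell and the picture viewer there is one more tool, called by a JSON object that holds its "op" and its "data". step_arm: Moves the arm, as the interface text tells. Its arguments: {"type":"object","properties":{"increments":{"type":"array"},"force":{"type":"number"}},"required":["increments"]}

```bash
mkdir -p pics; cat > h.py <<'E'
import numpy as np, cv2
from rig import manip
def cam(n):
    d=manip.get_image(n); d['R']=cv2.Rodrigues(np.array(d['rvec'],float))[0]; d['t']=np.array(d['tvec'],float).ravel(); return d
def ray(d,u,v,z):
    r=d['R'].T@np.array([(u-d['cx'])/d['fx'],(v-d['cy'])/d['fy'],1]); c=-d['R'].T@d['t']
    return c+r*(z-c[2])/r[2]
def proj(d,p):
    q=d['R']@np.array(p,float)+d['t']; return np.array([d['fx']*q[0]/q[2]+d['cx'],d['fy']*q[1]/q[2]+d['cy']])
def save(d,n,crop=None,s=1.5):
    im=d['img'][:,:,::-1]
    if crop: a,b,c,e=crop; im=im[b:e,a:c]
    cv2.imwrite('pics/'+n,cv2.resize(im,None,fx=s,fy=s,interpolation=cv2.INTER_CUBIC))
E
python3 - <<'E'
from h import *
for n in('top','scene'):
    d=cam(n); save(d,n+'1.png'); print(n,-d['R'].T@d['t'],d['R'][2],d['fx'])
print(manip.get_state())
E
```

```text
top [ 0.28366094 -0.10957846  1.18539084] [ 0.18521004  0.0137013  -0.98260344] 365.66235292015966
scene [ 1.29237753 -0.43766679  0.64416516] [-0.75490142  0.33471126 -0.56399665] 349.16658752844677
{'clock': 0.1, 'qpos': array([ 1.01201120e+00,  2.76531211e-01,  1.50602701e+00,  2.23191667e-05,
        1.36068070e+00, -1.20972744e-01]), 'qd': array([-0.00095069, -0.00322427, -0.00376588, -0.00031035,  0.00193219,
        0.0013857 ]), 'effort': array([ 1.16835348e-03, -4.17697299e+01, -2.46406156e+01, -1.36202270e-04,
        5.70550736e-03, -2.25654418e-05]), 'position': array([0.24350748, 0.5203707 , 0.23051835]), 'ee_rot': array([ 0.69003017,  0.15301214,  0.6904328 , -0.15410449]), 'contact_force': array([-0.06044736, -0.60483731, -0.50161119]), 'moment': array([-0.01108657,  0.00549433,  0.02021844]), 'width': 0.08561496799395024}
```

View pics/top1.png

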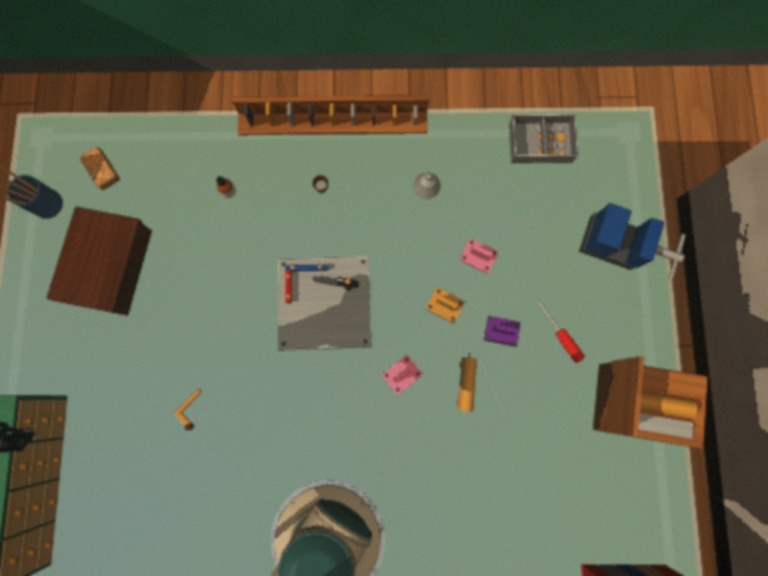

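View pics/scene1.png

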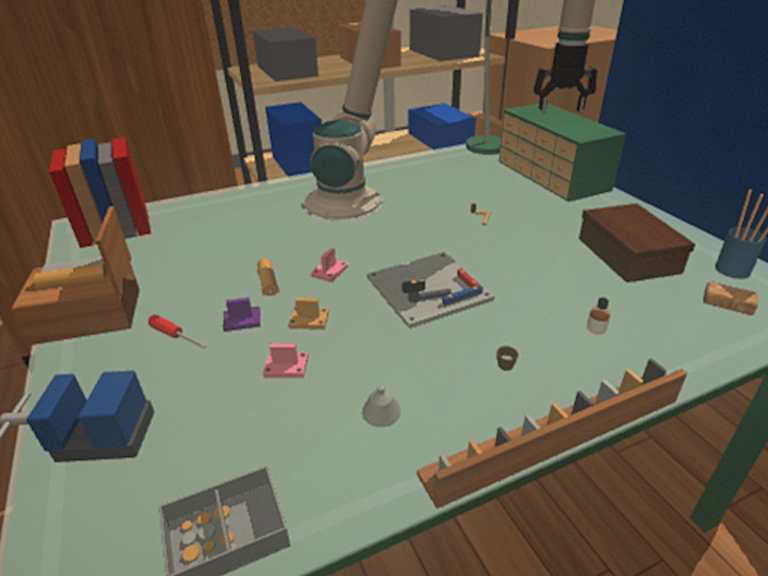

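The top view (768 px wide) shows the jig at about (323,303), blue fence (307,267), red fence (289,285) and knob at (350,282). The brass bracket is at (445,305), with pink and purple look-alikes around it. Next I'll measure these.

```bash
cat > m.py <<'E'
from h import *
def blobs(d,lo,hi,box,amin=15):
    h=cv2.cvtColor(d['img'],cv2.COLOR_RGB2HSV); m=cv2.inRange(h,lo,hi); k=np.zeros_like(m); a,b,c,e=box; k[b:e,a:c]=m[b:e,a:c]
    cs,_=cv2.findContours(k,cv2.RETR_EXTERNAL,cv2.CHAIN_APPROX_NONE)
    return k,[c for c in cs if cv2.contourArea(c)>=amin]
def rect(d,c,z):
    P=np.array([ray(d,*p[0],z)[:2] for p in c]).astype(np.float32)*1000
    (x,y),(w,h),a=cv2.minAreaRect(P); 
    if w<h: w,h,a=h,w,a+90
    return np.round([x,y,w,h,(a+90)%180-90],1)
E
python3 - <<'E'
from m import *
d=cam('top')
for n,lo,hi,z in(('blue',(105,120,50),(125,255,255),.028),('red',(0,150,90),(8,255,255),.028),('brass',(12,120,90),(28,255,255),.012)):
    _,cs=blobs(d,lo,hi,(180,165,320,240))
    for c in cs: print(n,rect(d,c,z),c.reshape(-1,2).mean(0))
h=cv2.cvtColor(d['img'],cv2.COLOR_RGB2HSV)
print(h[200,195],h[220,215],h[212,240],h[200,170])
_,cs=blobs(d,(0,0,0),(180,40,255),(175,160,255,245),500)
for c in cs: print('jig',rect(d,c,.012))
save(d,'crop.png',(175,160,325,270),5)
E
```

```text
blue [564.5  50.2  42.5   6.7  89.6] [203.72413793 178.06896552]
red [529.8  88.5  49.9   9.8   1.4] [191.91891892 187.67567568]
brass [ 483.  -251.8   69.2   54.9   62.6] [296.24590164 203.1147541 ]
[ 16  57 107] [ 22  46 100] [ 23  43 102] [ 60  39 144]
jig [480.2  17.2 262.5 257.2  89.8]
```

View pics/crop.png

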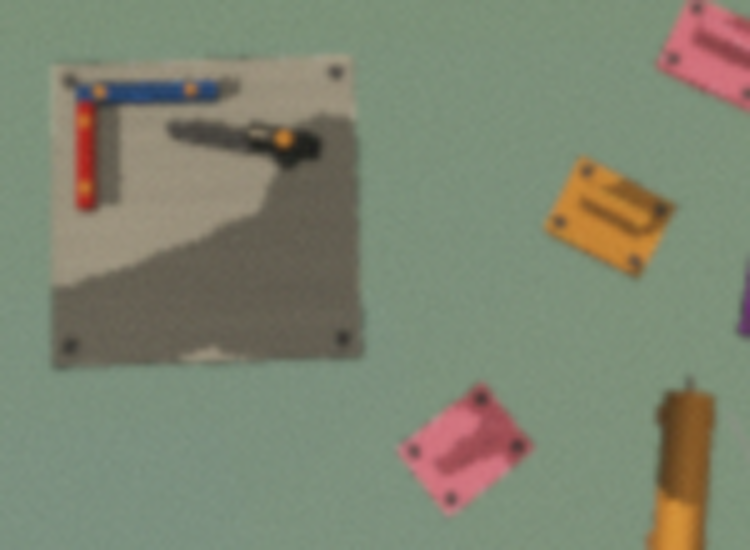

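The crop shows the bed corners at (52,65), (351,57), (362,357) and (53,368), the knob's brass cap at (284,138) and the pawl tip near (170,130). The brass bracket is centred at about (611,216).

```bash
python3 - <<'E'
from m import *
d=cam('top')
f=lambda x,y,z: ray(d,(x+.5)/5-.5+175,(y+.5)/5-.5+160,z)[:2]*1000
C=np.array([f(*p,.012) for p in((52,65),(351,57),(362,357),(53,368))]); print(C.round(1),C.mean(0))
for i in range(4): e=C[(i+1)%4]-C[i]; print(np.linalg.norm(e),np.degrees(np.arctan2(e[1],e[0])))
S=np.array([[100,100],[100,-100],[-100,-100],[-100,100]],float)
M,_=cv2.estimateAffinePartial2D(S,C); yaw=np.arctan2(M[1,0],M[0,0]); print('yaw',np.degrees(yaw),M)
J=lambda x,y: M[:,2]+np.array([[np.cos(yaw),-np.sin(yaw)],[np.sin(yaw),np.cos(yaw)]])@[x,y]
print('corner',J(70,70),'axis',J(35,-55),'home',J(43,35))
print('cap seen',f(284,138,.058), 'tip',f(170,130,.02), f(284,138,.057)-f(170,130,.02))
print('blue end',J(76,-10),'bluec',J(76,36),'redc',J(35,76))
E
```

```text
[[587.2 114.2]
 [591.2 -84.1]
 [392.6 -90.7]
 [386.5 107.9]] [489.3630873   11.82054722]
198.34371969047402 -88.8376020783213
198.7138407760255 -178.07968288505472
198.72544382557763 91.7620016866489
200.78878420045268 1.806655371256597
yaw 1.6634518619153997 [[ 9.95281973e-01 -2.89038563e-02  4.89363083e+02]
 [ 2.89038563e-02  9.95281973e-01  1.18205471e+01]]
corner [557.30157917  83.82305208] axis [525.94490804 -42.14027265] home [531.32895967  48.05402866]
cap seen [526.74105656 -42.68876076] tip [540.77305079  34.14045554] [-13.81638123 -76.76988488]
blue end [565.62134133   4.03093745] bluec [564.28602419  50.01155215] redc [522.14215705  88.80452139]
```

Bed, fence and knob measurements agree to about 1 mm. The jig yaw is 1.7° and the pawl is at about 0.22 rad, so it needs about 73° more clockwise. I'm moving above the knob.

{"op": "step_arm", "data": {"increments": [{"grip":0.5,"delta_pos":[0.014,-0.028,0],"twist":-3.8},{"grip":0.5,"delta_pos":[0.014,-0.028,0],"twist":-3.8},{"grip":0.5,"delta_pos":[0.014,-0.028,0],"twist":-3.8},{"grip":0.5,"delta_pos":[0.014,-0.028,0],"twist":-3.8},{"grip":0.5,"delta_pos":[0.014,-0.028,0],"twist":-3.8},{"grip":0.5,"delta_pos":[0.014,-0.028,0],"twist":-3.8},{"grip":0.5,"delta_pos":[0.014,-0.028,0],"twist":-3.8},{"grip":0.5,"delta_pos":[0.014,-0.028,0],"twist":-3.8},{"grip":0.5,"delta_pos":[0.014,-0.028,0],"twist":-3.8},{"grip":0.5,"delta_pos":[0.014,-0.028,0],"twist":-3.8}]}}

```text
clock: 1.03
position: [0.384, 0.2393, 0.2313]
ee_rot: [0.602, 0.371, 0.602, -0.371]
contact_force: [0.6, 0.3, 0.1]
width: 0.0425
```

{"op": "step_arm", "data": {"increments": [{"grip":0.5,"delta_pos":[0.014,-0.028,0],"twist":-3.8},{"grip":0.5,"delta_pos":[0.014,-0.028,0],"twist":-3.8},{"grip":0.5,"delta_pos":[0.014,-0.028,0],"twist":-3.8},{"grip":0.5,"delta_pos":[0.014,-0.028,0],"twist":-3.8},{"grip":0.5,"delta_pos":[0.014,-0.028,0],"twist":-3.8},{"grip":0.5,"delta_pos":[0.014,-0.028,0],"twist":-3.8},{"grip":0.5,"delta_pos":[0.014,-0.028,0],"twist":-3.8},{"grip":0.5,"delta_pos":[0.014,-0.028,0],"twist":-3.8},{"grip":0.5,"delta_pos":[0.014,-0.028,0],"twist":-3.8},{"grip":0.5,"delta_pos":[0,0,0],"twist":0}]}}

```text
clock: 1.87
position: [0.5127, -0.0162, 0.231]
ee_rot: [-0.467, -0.532, -0.464, 0.532]
contact_force: [0.6, -0.7, 0.2]
width: 0.0422
```

{"op": "step_arm", "data": {"increments": [{"grip":0.5,"delta_pos":[0.0135,-0.026,0],"twist":-3.6},{"grip":0.5,"delta_pos":[0,0,-0.03],"twist":0},{"grip":0.5,"delta_pos":[0,0,-0.03],"twist":0},{"grip":0.5,"delta_pos":[0,0,-0.03],"twist":0},{"grip":0.5,"delta_pos":[0,0,-0.03],"twist":0},{"grip":0.5,"delta_pos":[0,0,0],"twist":0}]}}

```text
clock: 2.37
position: [0.5184, -0.0359, 0.106]
ee_rot: [-0.447, -0.542, -0.454, 0.548]
contact_force: [-1.5, -0.5, 0.0]
width: 0.0427
```

```bash
python3 - <<'E'
from m import *
d=cam('scene'); u,v=proj(d,(.526,-.042,.05)).astype(int); print(u,v,manip.get_state()['position']); save(d,'s2.png',(u-70,v-80,u+80,v+40),5)
E
```

```text
275 189 [ 0.52044568 -0.0362777   0.1087946 ]
```

View pics/s2.png

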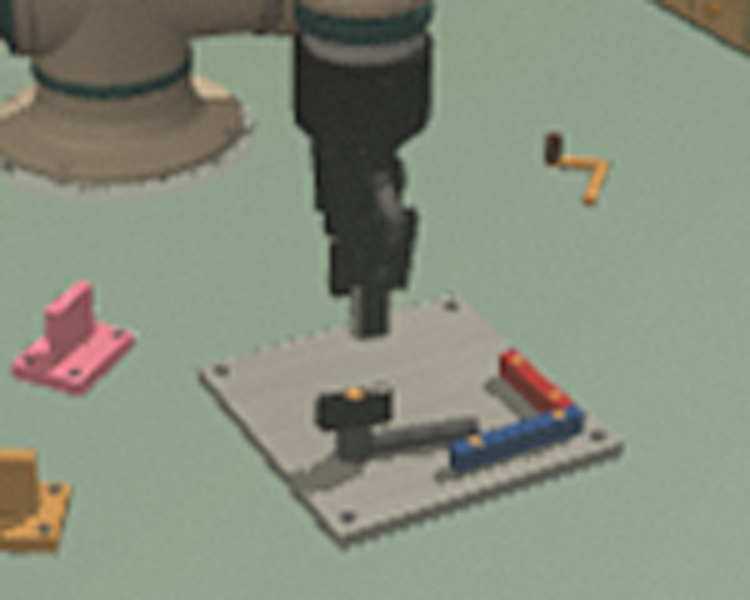

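The knob cap is at (355,393) in the crop and the gripper above it, slightly short of the axis. I'm correcting, lowering and closing.

{"op": "step_arm", "data": {"increments": [{"grip":0.5,"delta_pos":[0.0055,-0.006,0],"twist":0},{"grip":0.5,"delta_pos":[0,0,-0.02],"twist":0},{"grip":0.5,"delta_pos":[0,0,-0.02],"twist":0},{"grip":0.5,"delta_pos":[0,0,-0.015],"twist":0},{"grip":0.5,"delta_pos":[0,0,-0.01],"twist":0},{"grip":0.5,"delta_pos":[0,0,0],"twist":0},{"grip":0.5,"delta_pos":[0,0,0],"twist":0}]}}

```text
clock: 3.0
position: [0.5301, -0.0435, 0.0475]
ee_rot: [0.451, 0.546, 0.45, -0.545]
contact_force: [0.8, -0.7, 0.2]
width: 0.0425
```

```bash
cat > st.py <<'E'
from rig import manip; import numpy as np
s=manip.get_state(); w,x,y,z=s['ee_rot']
print(s['clock'],(s['position']*1000).round(1),'yaw',round(np.degrees(np.arctan2(1-2*(x*x+z*z),2*(x*y-w*z))),1),s['contact_force'].round(1),s['moment'].round(2),s['width'],s['qpos'].round(2))
E
python3 st.py
```

```text
3.0 [530.1 -43.5  47.5] yaw -10.9 [ 0.8 -0.7  0.2] [-0.03 -0.05  0.05] 0.04246299148244697 [-0.21  0.38  1.86 -0.    0.9  -0.02]
```

{"op": "step_arm", "data": {"increments": [{"grip":0.5,"delta_pos":[-0.004,0.0015,-0.008],"twist":0},{"grip":0.5,"delta_pos":[0,0,0],"twist":0},{"grip":0.15,"delta_pos":[0,0,0],"twist":0},{"grip":0,"delta_pos":[0,0,0],"twist":0},{"grip":0,"delta_pos":[0,0,0],"twist":0},{"grip":0,"delta_pos":[0,0,0],"twist":0},{"grip":0,"delta_pos":[0,0,0],"twist":0},{"grip":0,"delta_pos":[0,0,0],"twist":0}], "force": 40}}

```text
clock: 3.67
position: [0.5237, -0.0415, 0.0389]
ee_rot: [-0.45, -0.545, -0.451, 0.546]
contact_force: [-3.4, 0.9, 4.9]
width: 0.0132
```

```bash
python3 st.py
```

```text
3.6667 [523.7 -41.5  38.9] yaw -10.9 [-3.4  0.9  4.9] [ 0.06  0.51 -0.06] 0.013238043091507114 [-0.21  0.39  1.88 -0.    0.88 -0.02]
```

{"op": "step_arm", "data": {"increments": [{"grip":0,"delta_pos":[0,0,0],"twist":-4},{"grip":0,"delta_pos":[0,0,0],"twist":-4},{"grip":0,"delta_pos":[0,0,0],"twist":-4},{"grip":0,"delta_pos":[0,0,0],"twist":-4},{"grip":0,"delta_pos":[0,0,0],"twist":-4},{"grip":0,"delta_pos":[0,0,0],"twist":-4},{"grip":0,"delta_pos":[0,0,0],"twist":-4},{"grip":0,"delta_pos":[0,0,0],"twist":-4}]}}

```text
clock: 4.33
position: [0.5233, -0.0413, 0.0389]
ee_rot: [-0.281, -0.648, -0.282, 0.649]
contact_force: [-4.0, 1.3, 6.2]
width: 0.013
```

```bash
python3 st.py
```

```text
4.3333 [523.3 -41.3  38.9] yaw -43.1 [-4.   1.3  6.2] [0.23 0.62 0.12] 0.01301864709229833 [-0.21  0.39  1.88 -0.    0.88  0.54]
```

{"op": "step_arm", "data": {"increments": [{"grip":0,"delta_pos":[0,0,0],"twist":-4},{"grip":0,"delta_pos":[0,0,0],"twist":-4},{"grip":0,"delta_pos":[0,0,0],"twist":-4},{"grip":0,"delta_pos":[0,0,0],"twist":-4},{"grip":0,"delta_pos":[0,0,0],"twist":-4},{"grip":0,"delta_pos":[0,0,0],"twist":-4},{"grip":0,"delta_pos":[0,0,0],"twist":-4},{"grip":0,"delta_pos":[0,0,0],"twist":-4},{"grip":0,"delta_pos":[0,0,0],"twist":-4},{"grip":0,"delta_pos":[0,0,0],"twist":-2}]}}

```text
clock: 5.17
position: [0.523, -0.0407, 0.0389]
ee_rot: [-0.055, -0.704, -0.056, 0.706]
contact_force: [-4.2, 2.8, 7.5]
width: 0.0129
```

```bash
python3 st.py
```

```text
5.1667 [523.  -40.7  38.9] yaw -81.0 [-4.2  2.8  7.5] [0.46 0.67 0.05] 0.012898122997948075 [-0.21  0.39  1.88  0.    0.88  1.2 ]
```

{"op": "step_arm", "data": {"increments": [{"grip":0,"delta_pos":[0,0,0],"twist":-2},{"grip":0,"delta_pos":[0,0,0],"twist":-2},{"grip":0,"delta_pos":[0,0,0],"twist":0}]}}

```text
clock: 5.42
position: [0.5229, -0.0407, 0.0389]
ee_rot: [-0.031, -0.705, -0.032, 0.708]
contact_force: [-4.1, 2.8, 7.3]
width: 0.0128
```

```bash
python3 st.py
```

```text
5.4167 [522.9 -40.7  38.9] yaw -84.9 [-4.1  2.8  7.3] [0.47 0.65 0.39] 0.012815615892325419 [-0.21  0.39  1.88  0.    0.88  1.27]
```

The moment about z jumped to 0.39 N m, so the pawl is at its stop. Releasing and moving toward the bracket.

{"op": "step_arm", "data": {"increments": [{"grip":0.4,"delta_pos":[0,0,0],"twist":0},{"grip":0.4,"delta_pos":[0,0,0],"twist":0},{"grip":0.4,"delta_pos":[0,0,0],"twist":0},{"grip":0.4,"delta_pos":[0,0,0],"twist":0},{"grip":0.4,"delta_pos":[0,0,0.02],"twist":0},{"grip":0.4,"delta_pos":[0,0,0.03],"twist":0},{"grip":0.4,"delta_pos":[0,0,0.03],"twist":0},{"grip":0.4,"delta_pos":[0,0,0.03],"twist":0}]}}

```text
clock: 6.08
position: [0.5247, -0.0418, 0.1493]
ee_rot: [-0.031, -0.706, -0.031, 0.707]
contact_force: [0.6, -0.5, -0.7]
width: 0.0341
```

{"op": "step_arm", "data": {"increments": [{"grip":0.4,"delta_pos":[-0.004,-0.021,0],"twist":5.8},{"grip":0.4,"delta_pos":[-0.004,-0.021,0],"twist":5.8},{"grip":0.4,"delta_pos":[-0.004,-0.021,0],"twist":5.8},{"grip":0.4,"delta_pos":[-0.004,-0.021,0],"twist":5.8},{"grip":0.4,"delta_pos":[-0.004,-0.021,0],"twist":5.8},{"grip":0.4,"delta_pos":[-0.004,-0.021,0],"twist":5.8},{"grip":0.4,"delta_pos":[-0.004,-0.021,0],"twist":5.8},{"grip":0.4,"delta_pos":[-0.004,-0.021,0],"twist":5.8},{"grip":0.4,"delta_pos":[-0.004,-0.021,0],"twist":5.8},{"grip":0.4,"delta_pos":[-0.004,-0.021,0],"twist":5.8}]}}

```text
clock: 6.92
position: [0.4846, -0.253, 0.1483]
ee_rot: [0.372, 0.602, 0.371, -0.602]
contact_force: [0.4, -0.2, -0.3]
width: 0.0343
```

{"op": "step_arm", "data": {"increments": [{"grip":0.4,"delta_pos":[0,0,0],"twist":0},{"grip":0.4,"delta_pos":[0,0,0],"twist":0}]}}

```text
clock: 7.08
position: [0.4847, -0.2526, 0.1481]
ee_rot: [0.369, 0.603, 0.369, -0.603]
contact_force: [0.1, 0.0, -0.5]
width: 0.0342
```

```bash
python3 st.py; python3 - <<'E'
from m import *
d=cam('scene'); save(d,'s3.png',(190,130,350,250),5)
t=cam('top'); save(t,'t3.png',(175,160,325,270),5)
E
```

```text
7.0833 [ 484.7 -252.6  148.1] yaw -27.1 [ 0.1  0.  -0.5] [ 0.08 -0.02 -0.01] 0.03419187304275852 [-0.61  0.29  1.7   0.    1.15 -0.14]
```

View pics/s3.png

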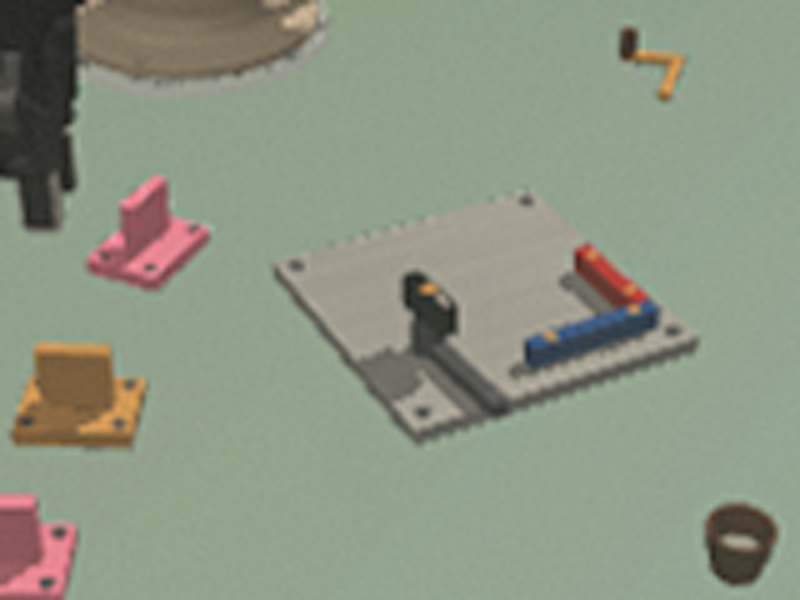

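The pawl now lies along jig +x at crop (470,380), clear of the corner. The bracket hasn't moved. Descending onto its web.

{"op": "step_arm", "data": {"increments": [{"grip":0.4,"delta_pos":[-0.0015,0.001,-0.03],"twist":0},{"grip":0.4,"delta_pos":[0,0,-0.03],"twist":0},{"grip":0.4,"delta_pos":[0,0,-0.03],"twist":0},{"grip":0.4,"delta_pos":[0,0,-0.02],"twist":0},{"grip":0.4,"delta_pos":[0,0,-0.01],"twist":0},{"grip":0.4,"delta_pos":[0,0,-0.006],"twist":0},{"grip":0.4,"delta_pos":[0,0,0],"twist":0},{"grip":0.4,"delta_pos":[0,0,0],"twist":0}]}}

```text
clock: 7.85
position: [0.4841, -0.2508, 0.0231]
ee_rot: [0.371, 0.603, 0.37, -0.602]
contact_force: [0.2, 0.0, 0.9]
width: 0.0336
```

```bash
python3 st.py
```

```text
7.85 [ 484.1 -250.8   23.1] yaw -26.9 [0.2 0.  0.9] [-0.   -0.07 -0.02] 0.03364831344951156 [-0.61  0.43  1.86  0.    0.85 -0.14]
```

{"op": "step_arm", "data": {"increments": [{"grip":0.4,"delta_pos":[-0.001,-0.001,-0.006],"twist":-0.5},{"grip":0.4,"delta_pos":[0,0,0],"twist":0},{"grip":0,"delta_pos":[0,0,0],"twist":0},{"grip":0,"delta_pos":[0,0,0],"twist":0},{"grip":0,"delta_pos":[0,0,0],"twist":0},{"grip":0,"delta_pos":[0,0,0],"twist":0},{"grip":0,"delta_pos":[0,0,0],"twist":0},{"grip":0,"delta_pos":[0,0,0],"twist":0}], "force": 80}}

```text
clock: 8.52
position: [0.4821, -0.2517, 0.0169]
ee_rot: [-0.368, -0.604, -0.367, 0.604]
contact_force: [-2.2, 1.2, 6.0]
width: 0.009
```

```bash
python3 st.py
```

```text
8.5167 [ 482.1 -251.7   16.9] yaw -27.4 [-2.2  1.2  6. ] [ 0.11  0.36 -0.06] 0.008984866734097421 [-0.61  0.44  1.87 -0.    0.84 -0.13]
```

{"op": "step_arm", "data": {"increments": [{"grip":0,"delta_pos":[0,0,0.01],"twist":0},{"grip":0,"delta_pos":[0,0,0.02],"twist":0},{"grip":0,"delta_pos":[0,0,0.02],"twist":0},{"grip":0,"delta_pos":[0,0,0.02],"twist":0},{"grip":0,"delta_pos":[0,0,0.02],"twist":0},{"grip":0,"delta_pos":[0,0,0.01],"twist":0},{"grip":0,"delta_pos":[0,0,0],"twist":0}]}}

```text
clock: 9.1
position: [0.4837, -0.2526, 0.1185]
ee_rot: [0.369, 0.605, 0.366, -0.603]
contact_force: [0.8, -0.0, -5.6]
width: 0.0087
```

{"op": "step_arm", "data": {"increments": [{"grip":0,"delta_pos":[0.002,0.015,0],"twist":1.5},{"grip":0,"delta_pos":[0.002,0.015,0],"twist":1.5},{"grip":0,"delta_pos":[0.002,0.015,0],"twist":1.5},{"grip":0,"delta_pos":[0.002,0.015,0],"twist":1.5},{"grip":0,"delta_pos":[0.002,0.015,0],"twist":1.5},{"grip":0,"delta_pos":[0.002,0.015,0],"twist":1.5},{"grip":0,"delta_pos":[0.002,0.015,0],"twist":1.5},{"grip":0,"delta_pos":[0.002,0.015,0],"twist":1.5},{"grip":0,"delta_pos":[0.002,0.015,0],"twist":1.5},{"grip":0,"delta_pos":[0.002,0.015,0],"twist":1.5}]}}

```text
clock: 9.93
position: [0.5012, -0.1005, 0.1146]
ee_rot: [-0.443, -0.55, -0.444, 0.551]
contact_force: [-0.2, -0.1, -5.7]
width: 0.0094
```

{"op": "step_arm", "data": {"increments": [{"grip":0,"delta_pos":[0.002,0.015,0],"twist":1.5},{"grip":0,"delta_pos":[0.002,0.015,0],"twist":1.5},{"grip":0,"delta_pos":[0.002,0.015,0],"twist":1.5},{"grip":0,"delta_pos":[0.002,0.015,0],"twist":1.5},{"grip":0,"delta_pos":[0.002,0.015,0],"twist":1.5},{"grip":0,"delta_pos":[0.002,0.015,0],"twist":1.5},{"grip":0,"delta_pos":[0.002,0.015,0],"twist":1.5},{"grip":0,"delta_pos":[0.002,0.015,0],"twist":1.5},{"grip":0,"delta_pos":[0.002,0.015,0],"twist":1.5},{"grip":0,"delta_pos":[0,0,0],"twist":0}]}}

```text
clock: 10.77
position: [0.5194, 0.036, 0.1147]
ee_rot: [0.504, 0.495, 0.507, -0.495]
contact_force: [-0.6, 0.1, -5.8]
width: 0.0095
```

```bash
python3 st.py; python3 - <<'E'
from m import *
d=cam('scene'); save(d,'s4.png',(230,90,350,230),4)
E
```

```text
10.7667 [519.4  36.  114.7] yaw 1.2 [-0.6  0.1 -5.8] [-0.03  0.02  0.01] 0.00951062844524473 [-0.07  0.29  1.8   0.    1.06 -0.09]
```

View pics/s4.png

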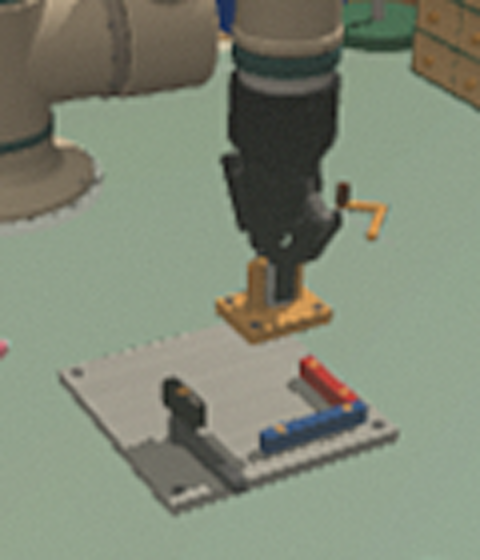

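The bracket hangs level in the grip at (275,310), web parallel to the blue fence and above an open bed. Lowering it.

{"op": "step_arm", "data": {"increments": [{"grip":0,"delta_pos":[0,0,-0.02],"twist":0.5},{"grip":0,"delta_pos":[0,0,-0.02],"twist":0},{"grip":0,"delta_pos":[0,0,-0.02],"twist":0},{"grip":0,"delta_pos":[0,0,-0.015],"twist":0},{"grip":0,"delta_pos":[0,0,-0.006],"twist":0},{"grip":0,"delta_pos":[0,0,0],"twist":0},{"grip":0,"delta_pos":[0,0,0],"twist":0}]}}

```text
clock: 11.4
position: [0.5202, 0.0328, 0.0351]
ee_rot: [0.507, 0.493, 0.507, -0.493]
contact_force: [-0.1, -0.2, -5.2]
width: 0.0088
```

{"op": "step_arm", "data": {"increments": [{"grip":0,"delta_pos":[0,0,-0.002],"twist":0},{"grip":0,"delta_pos":[0,0,0],"twist":0}]}}

```text
clock: 11.57
position: [0.5211, 0.0331, 0.0341]
ee_rot: [0.508, 0.493, 0.506, -0.493]
contact_force: [0.3, 0.4, -5.5]
width: 0.0092
```

```bash
python3 st.py
```

```text
11.5667 [521.1  33.1  34.1] yaw 1.6 [ 0.3  0.4 -5.5] [-0.04  0.03  0.01] 0.00916249473982919 [-0.07  0.39  1.9  -0.    0.86 -0.1 ]
```

{"op": "step_arm", "data": {"increments": [{"grip":0,"delta_pos":[0,0,-0.003],"twist":0},{"grip":0,"delta_pos":[0,0,-0.001],"twist":0},{"grip":0,"delta_pos":[0,0,0],"twist":0}]}}

```text
clock: 11.82
position: [0.5202, 0.0333, 0.0294]
ee_rot: [0.507, 0.493, 0.507, -0.493]
contact_force: [-0.6, 0.9, -5.1]
width: 0.0087
```

{"op": "step_arm", "data": {"increments": [{"grip":0,"delta_pos":[0,0,-0.001],"twist":0},{"grip":0,"delta_pos":[0,0,0],"twist":0}]}}

```text
clock: 11.98
position: [0.5204, 0.0333, 0.0289]
ee_rot: [0.507, 0.493, 0.507, -0.493]
contact_force: [-1.5, 1.6, 0.1]
width: 0.0087
```

```bash
python3 st.py
```

```text
11.9833 [520.4  33.3  28.9] yaw 1.6 [-1.5  1.6  0.1] [-0.01  0.26  0.01] 0.008715243760604112 [-0.07  0.39  1.9  -0.    0.84 -0.1 ]
```

Touching the bed with the weight carried. Now slide to the blue fence.

{"op": "step_arm", "data": {"increments": [{"grip":0,"delta_pos":[0.003,0,-0.0003],"twist":0},{"grip":0,"delta_pos":[0.003,0,0],"twist":0},{"grip":0,"delta_pos":[0.003,0,0],"twist":0},{"grip":0,"delta_pos":[0.001,0,0],"twist":0},{"grip":0,"delta_pos":[0,0,0],"twist":0}]}}

```text
clock: 12.4
position: [0.5298, 0.0333, 0.0289]
ee_rot: [0.507, 0.493, 0.507, -0.493]
contact_force: [-4.4, -0.5, 7.7]
width: 0.009
```

```bash
python3 st.py
```

```text
12.4 [529.8  33.3  28.9] yaw 1.6 [-4.4 -0.5  7.7] [-0.04  0.67 -0.02] 0.009011713163674936 [-0.07  0.41  1.88 -0.    0.86 -0.1 ]
```

{"op": "step_arm", "data": {"increments": [{"grip":0,"delta_pos":[0.001,0,0],"twist":0},{"grip":0,"delta_pos":[0.001,0,0],"twist":0},{"grip":0,"delta_pos":[0,0,0],"twist":0}]}}

```text
clock: 12.65
position: [0.5298, 0.0333, 0.029]
ee_rot: [0.506, 0.492, 0.508, -0.494]
contact_force: [-9.6, -0.5, 12.1]
width: 0.0091
```

{"op": "step_arm", "data": {"increments": [{"grip":0,"delta_pos":[0.001,0,0],"twist":0},{"grip":0,"delta_pos":[0,0,0],"twist":0}]}}

```text
clock: 12.82
position: [0.5298, 0.0333, 0.029]
ee_rot: [0.505, 0.491, 0.509, -0.494]
contact_force: [-10.2, -0.6, 14.1]
width: 0.0089
```

```bash
python3 st.py
```

```text
12.8167 [529.8  33.3  29. ] yaw 1.6 [-10.2  -0.6  14.1] [-0.09  1.37 -0.04] 0.008935096790660423 [-0.07  0.41  1.88 -0.    0.86 -0.1 ]
```

{"op": "step_arm", "data": {"increments": [{"grip":0,"delta_pos":[0,0,0.001],"twist":0},{"grip":0,"delta_pos":[0,0,0],"twist":0},{"grip":0,"delta_pos":[0,0,0],"twist":0}]}}

```text
clock: 13.07
position: [0.5299, 0.0333, 0.0291]
ee_rot: [0.505, 0.491, 0.509, -0.494]
contact_force: [-7.5, -1.1, 7.0]
width: 0.0087
```

```bash
python3 st.py
```

```text
13.0667 [529.9  33.3  29.1] yaw 1.6 [-7.5 -1.1  7. ] [-0.09  1.13 -0.04] 0.008727956324622936 [-0.07  0.41  1.88 -0.    0.86 -0.1 ]
```

Force ratio is 7.5/12.5, which exceeds friction alone, so it's bearing on blue. Sliding along to the red fence.

{"op": "step_arm", "data": {"increments": [{"grip":0,"delta_pos":[0,0.003,0],"twist":0},{"grip":0,"delta_pos":[0,0.003,0],"twist":0},{"grip":0,"delta_pos":[0,0.003,0],"twist":0},{"grip":0,"delta_pos":[0,0.002,0],"twist":0},{"grip":0,"delta_pos":[0,0.001,0],"twist":0},{"grip":0,"delta_pos":[0,0,0],"twist":0}]}}

```text
clock: 13.57
position: [0.5296, 0.0441, 0.0291]
ee_rot: [0.506, 0.49, 0.509, -0.495]
contact_force: [-9.4, -5.6, 6.1]
width: 0.0088
```

```bash
python3 st.py
```

```text
13.5667 [529.6  44.1  29.1] yaw 1.7 [-9.4 -5.6  6.1] [-0.7   1.21 -0.05] 0.008798373416954492 [-0.05  0.41  1.87 -0.    0.87 -0.07]
```

{"op": "step_arm", "data": {"increments": [{"grip":0,"delta_pos":[0,0.001,0],"twist":0},{"grip":0,"delta_pos":[0,0.001,0],"twist":0},{"grip":0,"delta_pos":[0,0.001,0],"twist":0},{"grip":0,"delta_pos":[0,0.001,0],"twist":0},{"grip":0,"delta_pos":[0,0,0],"twist":0}]}}

```text
clock: 13.98
position: [0.5295, 0.0478, 0.0291]
ee_rot: [0.506, 0.49, 0.509, -0.495]
contact_force: [-9.5, -5.3, 8.2]
width: 0.0091
```

```bash
python3 st.py
```

```text
13.9833 [529.5  47.8  29.1] yaw 1.7 [-9.5 -5.3  8.2] [-0.78  1.3  -0.1 ] 0.009108764624389566 [-0.04  0.41  1.87 -0.    0.87 -0.07]
```

Still sliding; continuing in 1 mm steps.

{"op": "step_arm", "data": {"increments": [{"grip":0,"delta_pos":[0,0.001,0],"twist":0},{"grip":0,"delta_pos":[0,0.001,0],"twist":0},{"grip":0,"delta_pos":[0,0.001,0],"twist":0},{"grip":0,"delta_pos":[0,0,0],"twist":0}]}}

```text
clock: 14.32
position: [0.5295, 0.0492, 0.0292]
ee_rot: [0.507, 0.489, 0.508, -0.496]
contact_force: [-8.9, -11.3, 8.3]
width: 0.0093
```

```bash
python3 st.py
```

```text
14.3167 [529.5  49.2  29.2] yaw 1.8 [ -8.9 -11.3   8.3] [-1.62  1.4  -0.13] 0.009259562473676503 [-0.03  0.41  1.87 -0.01  0.87 -0.06]
```

{"op": "step_arm", "data": {"increments": [{"grip":0,"delta_pos":[0.001,0.001,0],"twist":0},{"grip":0,"delta_pos":[0.001,0.001,0],"twist":0},{"grip":0,"delta_pos":[0.001,0.001,0],"twist":0},{"grip":0,"delta_pos":[0,0,0],"twist":0},{"grip":0,"delta_pos":[0,0,0],"twist":0}], "force": 110}}

```text
clock: 14.73
position: [0.5295, 0.0493, 0.0294]
ee_rot: [0.507, 0.486, 0.509, -0.498]
contact_force: [-15.1, -22.0, 15.1]
width: 0.0087
```

```bash
python3 st.py; python3 - <<'E'
from m import *
d=cam('scene'); save(d,'s5.png',(245,130,345,220),7)
t=cam('top'); save(t,'t5.png',(170,155,330,275),5)
E
```

```text
14.7333 [529.5  49.3  29.4] yaw 1.9 [-15.1 -22.   15.1] [-3.06  2.23 -0.21] 0.008741178563501949 [-0.03  0.41  1.87 -0.01  0.88 -0.05]
```

View pics/s5.png

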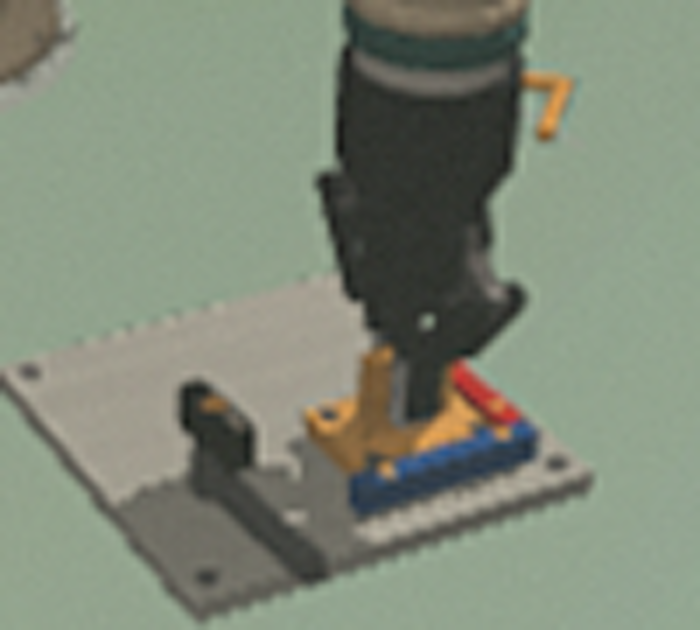

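View pics/t5.png

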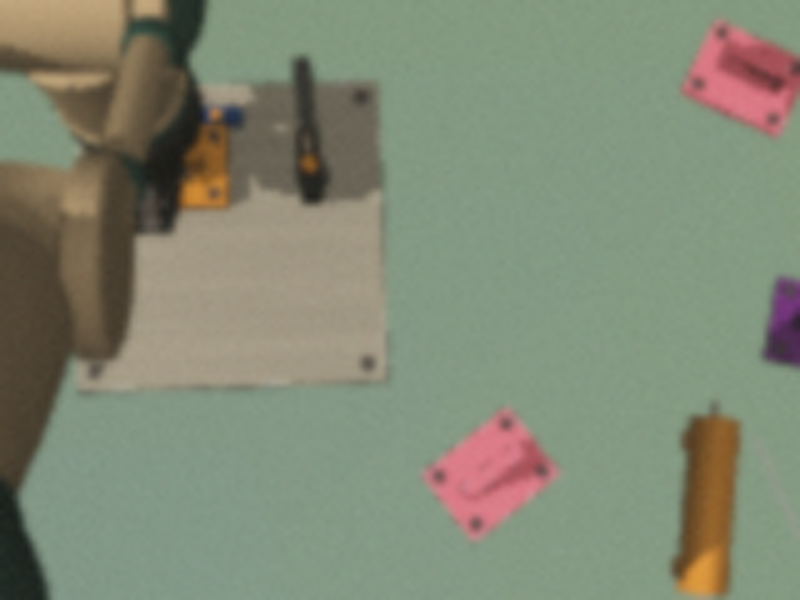

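Both views show the bracket in the corner against blue and red, pawl clear, other items in place. The position held while the forces rose to 15 and 22 N. The tool has leaned slightly, so I'll check tilt, ease the y push and add some downforce to keep the base flat.

{"op": "step_arm", "data": {"increments": [{"grip":0,"delta_pos":[0,-0.001,-0.001],"twist":0},{"grip":0,"delta_pos":[0,0,0],"twist":0},{"grip":0,"delta_pos":[0,0,0],"twist":0}]}}

```text
clock: 15.08
position: [0.5295, 0.0492, 0.0293]
ee_rot: [0.507, 0.486, 0.509, -0.497]
contact_force: [-16.5, -17.6, 21.4]
width: 0.009
```

```bash
cat >> st.py <<'E'
print('tool x axis (deg lean x,y)',np.degrees([1-2*(y*y+z*z),2*(x*y+w*z)]).round(2))
E
python3 st.py
```

```text
15.0833 [529.5  49.2  29.3] yaw 1.8 [-16.5 -17.6  21.4] [-2.49  2.48 -0.25] 0.008956331060169666 [-0.03  0.41  1.87 -0.01  0.87 -0.06]
tool x axis (deg lean x,y) [-0.76 -0.5 ]
```

{"op": "step_arm", "data": {"increments": [{"grip":0,"delta_pos":[-0.001,0,-0.0005],"twist":0},{"grip":0,"delta_pos":[0,0,0],"twist":0},{"grip":0,"delta_pos":[0,0,0],"twist":0}]}}

```text
clock: 15.33
position: [0.5295, 0.0492, 0.0292]
ee_rot: [0.507, 0.487, 0.509, -0.497]
contact_force: [-15.3, -17.9, 23.5]
width: 0.0089
```

```bash
python3 st.py
```

```text
15.3333 [529.5  49.2  29.2] yaw 1.8 [-15.3 -17.9  23.5] [-2.44  2.34 -0.21] 0.008859117318514005 [-0.03  0.41  1.87 -0.01  0.87 -0.06]
tool x axis (deg lean x,y) [-0.64 -0.51]
```

{"op": "step_arm", "data": {"increments": [{"grip":0,"delta_pos":[0,0,0],"twist":0},{"grip":0,"delta_pos":[0,0,0],"twist":0},{"grip":0,"delta_pos":[0,0,0],"twist":0},{"grip":0,"delta_pos":[0,0,0],"twist":0},{"grip":0,"delta_pos":[0,0,0],"twist":0},{"grip":0,"delta_pos":[0,0,0],"twist":0}]}}

```text
clock: 15.83
position: [0.5295, 0.0492, 0.0292]
ee_rot: [0.507, 0.487, 0.509, -0.497]
contact_force: [-15.4, -17.3, 23.1]
width: 0.0089
```

```bash
python3 st.py; python3 -c "
from rig import manip; print(manip.sign_off())"
```

```text
15.8333 [529.5  49.2  29.2] yaw 1.8 [-15.4 -17.3  23.1] [-2.46  2.36 -0.16] 0.00887773270650716 [-0.03  0.41  1.87 -0.01  0.87 -0.06]
tool x axis (deg lean x,y) [-0.64 -0.51]
the job is handed in; nothing more can be done
None
```

I turned the knob clockwise until the moment jumped at its stop, and the pictures show the pawl clear of the corner. I then gripped the brass bracket by its web, lowered it onto the bed and slid it against the blue fence and then the red. I handed the job in at 15.8 s, still gripping and pressing.

**Final readings:** the push was steady at about 15 N toward blue, 17 N toward red and 23 N down. The bracket did not move in x or y as the force rose. Its yaw was 1.8° against 1.7° for the jig. The last pictures show it seated in the corner, and nothing in view looked disturbed. I did not measure the other items again.

**What did not agree exactly:**
- The tool ended about 1–2 mm from the home position I worked out from the camera. That is within the calibration and grip error.
- The tool leaned about 0.6° under the push and sat about 0.3 mm higher than at first touch, so the base may be very slightly off flat.
- Bed friction could account for part of those side forces, so the actual force on each fence is somewhat lower than the readings.

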